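# Fit a paper roll on the strip feeder and set its roller pressure by clicks

### The job

Put the brown kraft roll on the strip feeder: lift the red-handled axle out of its slots, pass it through the roll's core, and lay it back down in both slots carrying the roll. Wind the feeder's pressure knob anticlockwise all the way back to its stop, then turn it clockwise exactly three clicks. Leave the white roll and the other things on the table as they are.

Things in the scene. Friction and masses are not known exactly. Their poses are not given: they have to be found in the camera images.
- feeder: Fixed bench feeder for paper strip, blue-grey sheet metal, about 200 mm long, 110 mm wide and 125 mm high over its knob, turned by up to 0.25 rad. Origin at the middle of its foot, on the table. Axes: z up, x from the pressure knob (at x = -55 mm) to the axle (at x = +50 mm), y along the seated axle towards its handle.
- slots (a point): Where the middle of the seated axle belongs, 78 mm above the table, half-way between two cheek plates 6 mm thick with inner faces 72 mm apart. Each has a slot open at the top, 15 mm wide, flared to 35 mm at its mouth 24 mm above this point, the cheeks' top; slot floor 6 mm below this point. Room for a 76 mm roll between the cheeks. Axes as the feeder's.
- knob_grip (a point): Grey fluted round knob on top of the feeder's bridge, 38 mm in diameter and 35 mm tall, vertical axis, with a white pointer line on top; its aluminium skirt (52 mm wide) and the black tick dial (62 mm wide) lie beneath it. This point is on its axis, 12 mm below its top and 112 mm above the table; the skirt is 23 mm below this point. Room for opened fingers all round.
- knob (a joint): Knob angle in rad: 0 at the anticlockwise stop (pointer at the red tick, towards the feeder's -x), growing clockwise seen from above. A sprung ball gives a click stop every 0.349 rad (20 degrees, one tick a click), nine in all; let go between clicks it snaps to the nearest. A click takes up to 0.2 N m. Starts four to seven clicks from its stop. Third click = 1.047 rad.
- axle_mid (a point): The axle: round steel rod, 12 mm diameter, with a red ribbed handle of 18 mm diameter; 0.12 kg. This point is on its centre line, half-way between the slots when seated. Axis y lies along it towards the handle (x and z roll with it). Bare rod from 60 mm on the -y side (rounded tip) to the handle, which spans 46 to 126 mm on the +y side. Starts seated in the slots, without a roll.
- axle_grip (a point): Middle of the axle's handle, on its centre line, 88 mm from axle_mid and 148 mm from the tip. Axes as axle_mid.
- kraft_center (a point): Centre of the brown kraft paper roll: rigid, 76 mm diameter, 50 mm wide, bore 25 mm straight through, about 0.15 kg. Axis y is the bore axis, pointing to the side with free room to bring in the axle (the feeder's side). It lies, bore level, in a low wooden cradle with two dowels, this point about 47 mm above the table; the cradle is 16 mm high and reaches 32 mm to either side along y.
- white_roll_center (a point): Centre of a white paper roll of the same size in a like cradle; which roll is nearer varies. Not to be moved.
- mallet: Bystander: hammer lying at the far side of the table, origin under its middle.
- punch_a: Bystander: small steel hollow punch, 14 mm thick and 95 mm long, lying on the table.
- punch_b: Bystander: small steel hollow punch, 14 mm thick and 95 mm long, lying on the table near the robot.
- thread_cone: Bystander: pink cone of thread, 70 mm tall, 52 mm wide, standing.
- bottle: Bystander: water bottle, 190 mm tall, 62 mm wide, standing.
- glue: Bystander: white jar with a blue cap, 75 mm tall, 56 mm wide, standing.
Things that resemble listed ones, but are neither listed nor needed, are in the scene too. There is more than one size of the part that bears axle_mid; the job needs the smaller. Of the things that look like the feeder, the larger one is meant.

How it is judged:
On the way:
1. the pressure knob is wound back anticlockwise to its stop (value of joint knob below 0.12 rad), for 0.1 s.
At the end, for the whole second after the job is handed in: The axle lies in both slots (middle within 15 mm of its seat and at most 4 mm above it, in line within 0.06 rad), through the kraft roll, which hangs at rest between the cheeks (centre within 20 mm of the seat, in line within 0.3 rad); the knob is at the third click from its stop (within 0.1 rad) (value of joint knob between 0.95 and 1.15 rad and distance between axle_mid and slots below 0.015 m and z of axle_mid in the frame of slots below 0.004 m and angle between the y axis of axle_mid and the y axis of slots, either way round below 0.06 rad and distance between kraft_center and slots below 0.02 m and angle between the y axis of kraft_center and the y axis of axle_mid, either way round below 0.3 rad and linear speed of each of kraft, axle below 0.03 m/s); the robot touches nothing.
It fails at once if the white roll is moved by more than 15 mm (distance of white_roll_center from where it was at the start of the episode above 0.015 m).
It fails at once if another thing on the table is moved by more than 30 mm (distance of any of mallet, punch_a, punch_b, thread_cone, bottle, glue from where it was at the start of the episode above 0.03 m).
It also fails if it takes over 69 s, if anything falls off the work surface, if the arm or the gripper's body presses on something with over 40 N, if the wrist force passes 120 N, or if a joint passes its speed limit or range.

### The arm

A 6-joint arm with a two-finger parallel gripper is mounted at the origin on the work surface. World frame = base frame: x ahead of the robot, y to its left, z up, the work surface at z = 0. Lengths are in m, angles in rad, forces in N, time in s.
With the tool pointing down it reaches from about 0.225 to 0.875 m from the base axis. Payload 3.4 kg.
Tool frame: the origin (TCP) lies at the very end of the fingers, on their centre line; the grasp point (between the pads) lies 19 mm behind it; z points along the fingers, y is the direction in which the jaws open and shut (so a half turn about z gives the same grasp; the last joint's range is limited). The gripper opens to 85 mm and grips with 20 to 120 N. Pads are 22 mm wide; open, the fingers measure 114 mm over their backs; the gripper's body (76 mm by 85 mm) begins 54 mm behind the grasp point. The pads swing forward as they close: fully open they stand 13 mm farther back than shut.
Start: joints at [-1.27, 0.276, 1.505, -0, 1.361, -0.121], TCP at [0.235, -0.525, 0.231] pointing down, gripper open.
Joint ranges: [-2.89, 2.89], [-0.75, 2.08], [0.22, 2.7], [-1.18, 4.32], [0.11, 2.71], [-2.7, 2.7]. Speed limits (rad/s): [2.57, 2.57, 3.14, 3.14, 3.14, 3.14].

### API

Orientations are given as a unit quaternion [w, x, y, z].
In Python, from rig import manip, viewer, job gives the robot as it stands.
- The arm moves only by the shell command python3 -m crank 'ROWS' [OPENING] [FORCE]. ROWS is JSON, a list of rows, each a list of 6 numbers: the shift along the tool's x, y, z in m, then the turn, a rotation vector about the tool's x, y, z in degrees. In form: [[dx, dy, dz, rx, ry, rz], ...]. A call has 1 to 20 rows; each row is the pose to reach, as a shift and turn from the pose measured when the call began, along the tool's axes at that moment; what a row does not reach only later rows make up. A row lasts 1/8 s, in which the tool goes at most 62.5 mm and 10.7 degrees, less where a joint would pass 70% of its speed; a pose out of reach is approached as far as the arm can. A call with a gripper value outside its range is refused whole. OPENING is the opening, from 0 (shut) to 1 (fully open), set as the call begins (- or left out, the last holds). The fingers move at their own pace and stop on an object; FORCE is the grip in N (left out, the last holds). Time passes only in rows, so rows that repeat a pose let the fingers close. It gives the time, the measured TCP pose, the force and the opening at its end, in the units of the state.
- manip.get_state(): the state, without advancing time (a new reading comes with each control period).
- viewer.get_image(name): name is "scene" or "side" or "wrist"; returns a dict with "frame" (384x512x3 uint8, blue, green, red), "range_z" (384x512 float32, m along the optical axis (not along the pixel's ray), 0 where there is no reading), "intrinsics" (3x3 intrinsics, pixels), "world_from_camera" (4x4, takes a point from camera to world coordinates); the wrist camera has in their place "mount" (4x4, takes a point from camera to tool coordinates, whose origin is the TCP and whose axes are the flange's). Camera axes: x right, y up, looking along -z (the intrinsics and any distortion apply to the point x, -y, -z); pixel columns grow to the right and rows downward; lengths in m; the calibration is good to about 2 mm. The wrist camera is an equidistant fisheye: a pixel r from the principal point sees the ray r / f radians off the axis. A picture is of the moment at which its call begins: read the wrist's pose just before it.
- job.sign_off(): hands the job in, once; it reports no verdict.
The state is a dict: "clock": time; "qpos": joint angles; "qd": joint speeds; "effort": joint torques, N m; "position": TCP position; "ee_rot": TCP orientation; "contact_force": force on the tool from outside, world axes, zero at the start; "moment": the same for the moment, N m; "width": finger opening in m.
Only numpy, scipy, OpenCV 4.12 (cv2) and the standard library are available. Lean on these libraries where they do the work, as an engineer would, in place of code of your own. Each camera call takes 0.05 s, during which the arm holds its last target. There are 200 camera calls.

## Working session

There is one attempt and no reset: what is moved stays moved. The work goes in short steps, Python scripts to look and compute and a shell command to move; the robot and the scene stay as the last step left them, time stands still between calls to the robot, and variables do not carry over. Pictures are saved under pics/ and viewed, about 8 in all and at most 12, crops included, and the job is handed in when it is done.

```bash
mkdir -p pics; ls; cat > h.py <<'E'
import numpy as np, cv2
from rig import manip, viewer, job
from scipy.spatial.transform import Rotation as R
def save(name,tag):
    d=viewer.get_image(name); cv2.imwrite(f'pics/{tag}.png',d['frame'])
    np.savez(f'pics/{tag}.npz',**d); return d
def load(tag): return dict(np.load(f'pics/{tag}.npz'))
def cloud(d):
    z=d['range_z'];K=d['intrinsics'];T=d['world_from_camera']
    v,u=np.mgrid[:z.shape[0],:z.shape[1]]
    P=np.stack([(u-K[0,2])/K[0,0]*z,-(v-K[1,2])/K[1,1]*z,-z],-1)
    W=P@T[:3,:3].T+T[:3,3]; W[z==0]=np.nan; return W
def rot():
    q=manip.get_state()['ee_rot']; return R.from_quat([q[1],q[2],q[3],q[0]])
E
python3 - <<'E'
from h import *
a=save('scene','s0');b=save('side','d0');w=save('wrist','w0')
for d in (a,b): print(d['intrinsics'].tolist(),d['world_from_camera'].round(3).tolist())
print(w['intrinsics'],w['mount'].round(3).tolist())
s=manip.get_state();print({k:np.round(v,3) for k,v in s.items()})
cv2.imwrite('pics/a.png',cv2.resize(np.vstack([a['frame'],b['frame']]),None,fx=.78,fy=.78))
E
```

```text
pics
[[428.1312922157825, 0.0, 257.02958117701536], [0.0, 428.1312922157825, 195.88042018332223], [0.0, 0.0, 1.0]] [[0.003, -0.787, 0.616, 1.25], [1.0, 0.013, 0.011, 0.014], [-0.017, 0.616, 0.787, 1.015], [0.0, 0.0, 0.0, 1.0]]
[[468.14820777245154, 0.0, 248.81006645739174], [0.0, 468.14820777245154, 189.91045515452237], [0.0, 0.0, 1.0]] [[-0.779, 0.321, -0.538, -0.269], [-0.626, -0.366, 0.688, 1.031], [0.024, 0.873, 0.487, 0.81], [0.0, 0.0, 0.0, 1.0]]
[[297.31863964   0.         255.06834646]
 [  0.         297.31863964 184.75398359]
 [  0.           0.           1.        ]] [[-0.0, 0.959, 0.283, 0.073], [1.0, -0.0, 0.0, -0.001], [0.001, 0.283, -0.959, -0.143], [0.0, 0.0, 0.0, 1.0]]
{'clock': np.float64(0.15), 'qpos': array([-1.27 ,  0.276,  1.506,  0.   ,  1.361, -0.121]), 'qd': array([ 0.   , -0.002, -0.003,  0.001, -0.   , -0.001]), 'effort': array([-0.0000e+00, -4.1715e+01, -2.4603e+01, -0.0000e+00,  8.0000e-03,
       -0.0000e+00]), 'position': array([ 0.235, -0.524,  0.231]), 'ee_rot': array([-0.001,  0.978,  0.209, -0.   ]), 'contact_force': array([ 0.564,  0.704, -0.256]), 'moment': array([0.001, 0.043, 0.063]), 'width': np.float64(0.085)}
```

View pics/a.png

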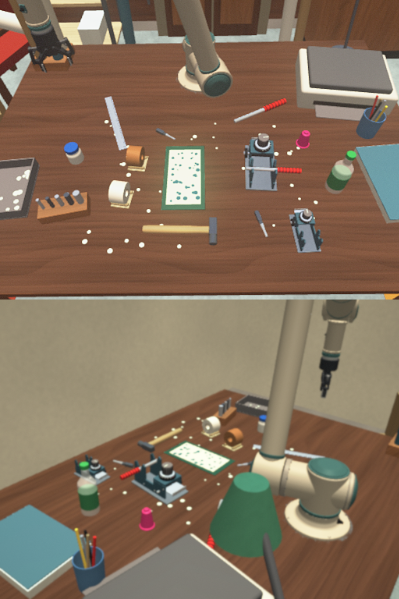

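The scene picture (scaled 0.78) shows:
- **Feeders:** the large one is at (262,163) with an axle seated and its red handle to the right. A smaller look-alike is at (305,230).
- **Axles:** the seated one is at (272,169). A longer red-handled rod lies on the table at (262,110).
- **Rolls:** kraft at (135,155), white at (120,192).

I'll enlarge the feeder and the rolls to confirm these and measure them.

```bash
python3 - <<'E'
from h import *
a=load('s0');f=a['frame'];W=cloud(a)
c1=cv2.resize(f[160:330,295:425],None,fx=3.5,fy=3.5,interpolation=2)[:595]
c2=cv2.resize(f[175:275,125:210],None,fx=3.5,fy=3.5,interpolation=2)
c3=cv2.resize(f[115:165,290:375],None,fx=3.5,fy=3.5,interpolation=2)
o=np.zeros((595,c1.shape[1]+c2.shape[1],3),np.uint8);o[:c1.shape[0],:c1.shape[1]]=c1;o[:c2.shape[0],c1.shape[1]:]=c2;o[400:400+c3.shape[0],c1.shape[1]:]=c3
print(o.shape);cv2.imwrite('pics/b.png',o)
hsv=cv2.cvtColor(f,cv2.COLOR_BGR2HSV)
red=((hsv[...,0]<6)|(hsv[...,0]>175))&(hsv[...,1]>170)&(hsv[...,2]>90)
n,l,st,ce=cv2.connectedComponentsWithStats(red.astype(np.uint8))
for i in range(1,n):
    if st[i,4]>25:
        p=W[l==i];p=p[~np.isnan(p[:,0])]
        if not len(p): continue
        m=np.median(p,0);_,_,v=np.linalg.svd(p-p.mean(0),full_matrices=False)
        print('red',st[i],m.round(3),v[0].round(3),'ext',np.ptp(p@v[0]).round(3))
br=(hsv[...,0]>8)&(hsv[...,0]<18)&(hsv[...,1]>90)&(W[...,2]>0.03)&(W[...,2]<.1)
n,l,st,ce=cv2.connectedComponentsWithStats(br.astype(np.uint8))
for i in range(1,n):
    if st[i,4]>60: p=W[l==i];print('brown',st[i],p.mean(0).round(3),np.nanmin(p,0).round(3),np.nanmax(p,0).round(3))
# depth blobs of raised things
up=(W[...,2]>0.03)
n,l,st,ce=cv2.connectedComponentsWithStats(up.astype(np.uint8))
for i in range(1,n):
    if st[i,4]>60: p=W[l==i];print('up',st[i],np.median(p,0).round(3),p.min(0).round(3),p.max(0).round(3))
E
```

```text
(595, 753, 3)
red [  0  40  36  42 887] [-0.729 -1.281 -0.284] [0.982 0.186 0.014] ext 0.387
red [337 126  30  17 187] [0.215 0.316 0.023] [ 0.453 -0.891 -0.023] ext 0.11
red [356 214  31   8 178] [0.6   0.304 0.085] [ 0.08   0.997 -0.009] ext 0.079
brown [ 55  70  33  16 323] [-0.073 -0.688  0.046] [-0.122 -0.743  0.03 ] [-0.053 -0.636  0.057]
brown [162 186  24  28 558] [ 0.516 -0.235  0.068] [ 0.468 -0.267  0.03 ] [ 0.542 -0.209  0.089]
brown [  48  246   66   37 1284] [ 0.711 -0.456  0.045] [ 0.653 -0.538  0.03 ] [ 0.751 -0.374  0.096]
up [  11    0   85   93 4467] [ 0.242 -0.535  0.333] [-0.216 -0.798  0.03 ] [ 0.284 -0.45   0.519]
up [ 223    0   76  125 4932] [0.222 0.009 0.244] [-0.065 -0.078  0.03 ] [0.247 0.131 0.496]
up [  380     0   131   172 10895] [0.202 0.614 0.119] [-0.191  0.412  0.03 ] [0.402 0.824 0.26 ]
up [384 167  14  16 166] [0.423 0.394 0.054] [0.405 0.38  0.03 ] [0.434 0.415 0.075]
up [ 313  171   74   68 1532] [0.514 0.225 0.082] [0.42  0.157 0.03 ] [0.629 0.341 0.129]
up [ 82 182  24  24 409] [ 0.489 -0.467  0.069] [ 0.453 -0.499  0.03 ] [ 0.508 -0.445  0.08 ]
up [ 456  184   56   98 3210] [0.574 0.639 0.034] [0.448 0.581 0.03 ] [0.763 0.745 0.04 ]
up [162 186  24  28 559] [ 0.519 -0.234  0.073] [ 0.468 -0.267  0.03 ] [ 0.542 -0.209  0.089]
up [ 419  193   38   51 1074] [0.63  0.46  0.116] [0.586 0.438 0.03 ] [0.649 0.498 0.193]
up [  0 202  47  75 798] [ 0.6   -0.608  0.043] [ 0.503 -0.742  0.03 ] [ 0.73  -0.586  0.056]
up [140 231  28  30 682] [ 0.67  -0.269  0.074] [ 0.622 -0.305  0.031] [ 0.697 -0.244  0.088]
up [  46  243   68   40 1794] [ 0.708 -0.453  0.046] [ 0.653 -0.538  0.03 ] [ 0.751 -0.374  0.106]
up [378 267  27  23 421] [0.766 0.325 0.054] [0.717 0.303 0.03 ] [0.78  0.36  0.085]
up [383 295  10  24 103] [0.827 0.308 0.048] [0.802 0.306 0.03 ] [0.853 0.312 0.071]
up [405 294  10  22 111] [0.828 0.359 0.049] [0.806 0.357 0.03 ] [0.847 0.364 0.07 ]
```

View pics/b.png

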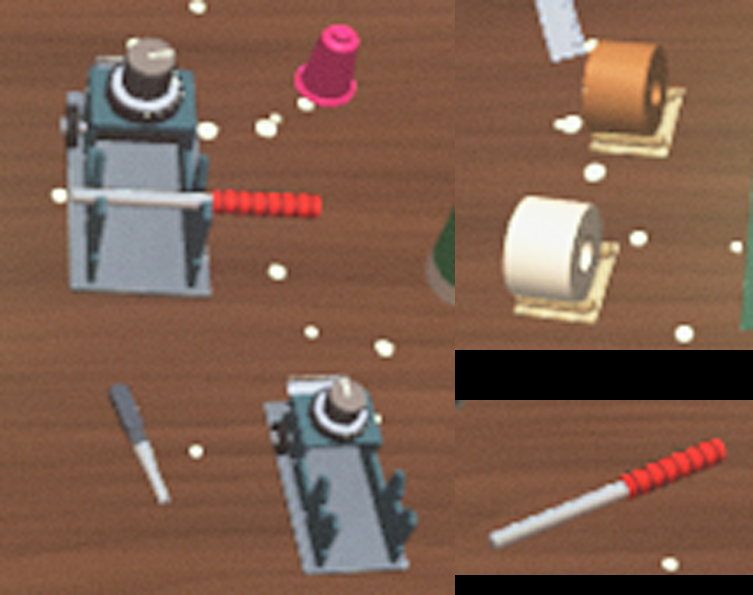

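The crop confirms each choice:
- **Feeder:** the large one is at scene (335,208). The one at (392,295) is about two thirds of its size.
- **Axle:** the one needed is seated in the large feeder. The rod on the table is larger, with a handle of about 110 mm against 79 mm.
- **Kraft roll:** at (174,200), with its open bore towards +y.
- **Knob:** the pointer is towards about +y, roughly four clicks.

Next I'll measure positions more precisely.

```bash
python3 - <<'E'
from h import *
for t in ('s0','d0'):
    a=load(t);f=a['frame'];W=cloud(a);hsv=cv2.cvtColor(f,cv2.COLOR_BGR2HSV)
    box=(W[...,0]>.38)&(W[...,0]<.68)&(W[...,1]>.12)&(W[...,1]<.36)
    k=box&(W[...,2]>.118)&(W[...,2]<.135)
    p=W[k];print(t,'knobtop',len(p),((p.min(0)+p.max(0))/2).round(4),p.mean(0).round(4),np.ptp(p,axis=0).round(3))
    red=((hsv[...,0]<6)|(hsv[...,0]>175))&(hsv[...,1]>150)&box
    p=W[red&(W[...,2]>.06)]
    if len(p): 
        _,_,v=np.linalg.svd(p-p.mean(0),full_matrices=False);print(' handle',len(p),p.mean(0).round(4),v[0].round(3),np.ptp(p@v[0]).round(4),p.max(0).round(3))
    rod=box&(W[...,2]>.072)&(W[...,2]<.1)&(W[...,0]>.55)&(hsv[...,1]<60)&(hsv[...,2]>110)
    p=W[rod]
    if len(p)>5:
        _,_,v=np.linalg.svd(p-p.mean(0),full_matrices=False);print(' rod',len(p),p.mean(0).round(4),v[0].round(3),p.min(0).round(3),p.max(0).round(3))
    # kraft roll
    kb=(W[...,0]>.44)&(W[...,0]<.58)&(W[...,1]>-.32)&(W[...,1]<-.16)&(W[...,2]>.028)
    n=(hsv[...,0]>5)&(hsv[...,0]<20)&(hsv[...,1]>80)
    p=W[kb&n];top=p[p[:,2]>.07]
    print(' kraft',len(p),p.min(0).round(3),p.max(0).round(3),'top',top.mean(0).round(4))
    # cylinder fit: axis height .047 yaw psi, radius .038
    from scipy.optimize import least_squares
    def res(q):
        ax=np.array([-np.sin(q[3]),np.cos(q[3]),0]);d=p-np.array([q[0],-.235,q[2]]);d=d-np.outer(d@ax,ax)
        return np.linalg.norm(d,axis=1)-.038
    r=least_squares(res,[.51,0,.047,0],loss='soft_l1',f_scale=.001);q=r.x
    ax=np.array([-np.sin(q[3]),np.cos(q[3]),0]);s=(p-np.array([q[0],-.235,q[2]]))@ax
    print(' fit x,z,yaw',q[[0,2,3]].round(4),'axial',np.percentile(s,[1,50,99]).round(4),'rms',np.std(r.fun).round(4))
E
```

```text
s0 knobtop 131 [0.485  0.2235 0.1235] [0.4873 0.2225 0.1239] [0.036 0.038 0.011]
 handle 199 [0.5991 0.3013 0.084 ] [ 0.074  0.997 -0.003] 0.0789 [0.608 0.341 0.091]
 rod 177 [0.5902 0.2049 0.083 ] [ 0.096  0.995 -0.006] [0.554 0.157 0.073] [0.617 0.259 0.099]
 kraft 569 [ 0.468 -0.267  0.028] [ 0.542 -0.209  0.089] top [ 0.5083 -0.237   0.0795]
 fit x,z,yaw [ 0.5012  0.046  -0.122 ] axial [-0.0268  0.0033  0.0227] rms 0.0068
d0 knobtop 109 [0.4834 0.223  0.1238] [0.4821 0.2247 0.1247] [0.035 0.038 0.012]
 handle 167 [0.5917 0.3042 0.0838] [-0.084 -0.996  0.005] 0.0871 [0.605 0.343 0.092]
 rod 80 [0.5862 0.2074 0.0837] [-0.04  -0.999 -0.033] [0.563 0.169 0.072] [0.603 0.259 0.099]
 kraft 407 [ 0.461 -0.265  0.028] [ 0.543 -0.207  0.089] top [ 0.493  -0.2321  0.0797]
 fit x,z,yaw [ 0.5027  0.0471 -0.0794] axial [-0.031   0.0143  0.0246] rms 0.0093
```

```bash
python3 -m crank '[[0.06,-0.065,0,0,0,0],[0.1,-0.108,0,0,0,0],[0.14,-0.151,0,0,0,0],[0.18,-0.195,0,0,0,0],[0.22,-0.239,0,0,0,0],[0.26,-0.282,0,0,0,0],[0.3,-0.326,0,0,0,0],[0.34,-0.369,0,0,0,0],[0.38,-0.413,0,0,0,0],[0.42,-0.456,0,0,0,0],[0.46,-0.5,0,0,0,0],[0.5,-0.543,0,0,0,0],[0.534,-0.58,0,0,0,0],[0.534,-0.58,0,0,0,0],[0.534,-0.58,0,0,0,0],[0.534,-0.58,0,0,0,0]]' 1
cat >> h.py <<'E'
def wcloud(d,st):
    z=d['range_z'];K=d['intrinsics'];v,u=np.mgrid[:z.shape[0],:z.shape[1]]
    x=u-K[0,2];y=v-K[1,2];r=np.hypot(x,y)+1e-9;th=r/K[0,0];t=np.tan(th)
    P=np.stack([x/r*t*z,-y/r*t*z,-z],-1);M=d['mount'];T=P@M[:3,:3].T+M[:3,3]
    q=st['ee_rot'];Rr=R.from_quat([q[1],q[2],q[3],q[0]]).as_matrix()
    W=T@Rr.T+np.array(st['position']);W[z==0]=np.nan;return W
E
python3 - <<'E'
from h import *
st=manip.get_state();d=save('wrist','w1');W=wcloud(d,st);np.save('pics/w1W.npy',W)
print(np.round(st['position'],4),np.round(st['ee_rot'],4),st['clock'],np.round(st['qpos'],2))
f=d['frame'];hsv=cv2.cvtColor(f,cv2.COLOR_BGR2HSV)
k=(W[...,2]>.12)&(W[...,2]<.13)&(np.abs(W[...,0]-.485)<.04)&(np.abs(W[...,1]-.223)<.04)
p=W[k];print(len(p),p.mean(0).round(4),((p.min(0)+p.max(0))/2).round(4),np.ptp(p,axis=0))
red=((hsv[...,0]<6)|(hsv[...,0]>175))&(hsv[...,1]>150)&(W[...,2]>.06)
p=W[red];
if len(p): _,_,v=np.linalg.svd(p-p.mean(0),full_matrices=False);print('handle',p.mean(0),v[0],np.ptp(p@v[0]))
cv2.imwrite('pics/c.png',cv2.resize(f,None,fx=1.5,fy=1.5))
E
```

```text
clock: 2.15
position: [0.4845, 0.2223, 0.2315]
ee_rot: [-0.0, 0.978, 0.209, -0.0]
contact_force: [-0.1, -0.6, 0.1]
width: 0.0857
[0.4845 0.2223 0.2315] [-4.000e-04  9.780e-01  2.087e-01 -4.000e-04] 2.15 [0.3  0.21 1.59 0.   1.34 1.45]
1385 [0.4859 0.2235 0.1239] [0.4853 0.2232 0.1231] [0.03683496 0.03730602 0.00576954]
handle [0.59402139 0.30130325 0.08575941] [-0.12713128 -0.98309213  0.13178585] 0.17737836174942706
```

View pics/c.png

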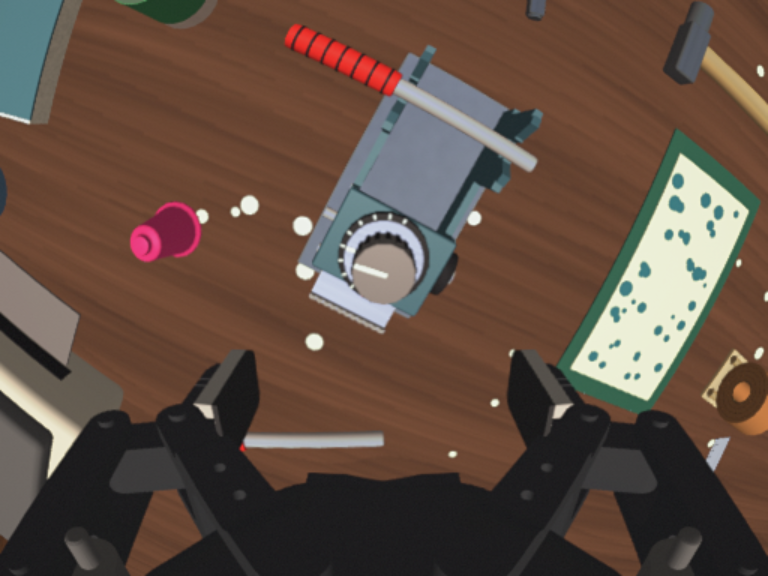

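The pointer runs from (385,276) to (355,267) in the 1.5x picture, which is about 78° clockwise of the stop, so four clicks. The knob axis agrees across all three cameras at (0.485, 0.223), with its top at 0.124. I'll go down and grip it.

```bash
python3 -m crank '[[0.001,-0.001,0.04,0,0,0],[0.001,-0.001,0.08,0,0,0],[0.001,-0.001,0.11,0,0,0],[0.001,-0.001,0.125,0,0,0],[0.001,-0.001,0.133,0,0,0],[0.001,-0.001,0.133,0,0,0]]' 1 50 && python3 -m crank '[[0,0,0,0,0,0],[0,0,0,0,0,0],[0,0,0,0,0,0],[0,0,0,0,0,0],[0,0,0,0,0,0],[0,0,0,0,0,0]]' 0 50
```

```text
clock: 2.95
position: [0.4855, 0.2236, 0.099]
ee_rot: [-0.001, 0.978, 0.208, 0.0]
contact_force: [-0.1, -0.2, 0.2]
width: 0.0856
clock: 3.7
position: [0.4862, 0.2229, 0.1001]
ee_rot: [0.0, 0.978, 0.209, 0.001]
contact_force: [-0.1, -2.1, 5.7]
width: 0.0367
```

```bash
python3 -m crank '[[0,0,0,0,0,-8],[0,0,0,0,0,-16],[0,0,0,0,0,-24],[0,0,0,0,0,-32],[0,0,0,0,0,-40],[0,0,0,0,0,-48],[0,0,0,0,0,-56],[0,0,0,0,0,-64],[0,0,0,0,0,-72],[0,0,0,0,0,-80],[0,0,0,0,0,-86],[0,0,0,0,0,-90],[0,0,0,0,0,-90],[0,0,0,0,0,-90]]'
python3 - <<'E'
from h import *
st=manip.get_state();print(np.round(st['moment'],3),np.round(st['qpos'],3));d=save('wrist','w2')
c=rot().as_matrix();print('heading',np.degrees(np.arctan2(c[1,0],c[0,0])).round(1))
cv2.imwrite('pics/d.png',cv2.resize(d['frame'][100:384,120:400],None,fx=2,fy=2))
E
```

```text
clock: 5.45
position: [0.4835, 0.2242, 0.1001]
ee_rot: [-0.002, 0.546, 0.838, 0.0]
contact_force: [-5.0, 2.9, 3.2]
width: 0.0364
[ 0.389  0.792 -0.678] [ 0.301  0.323  1.791  0.004  1.03  -0.118]
heading 113.9
```

View pics/d.png

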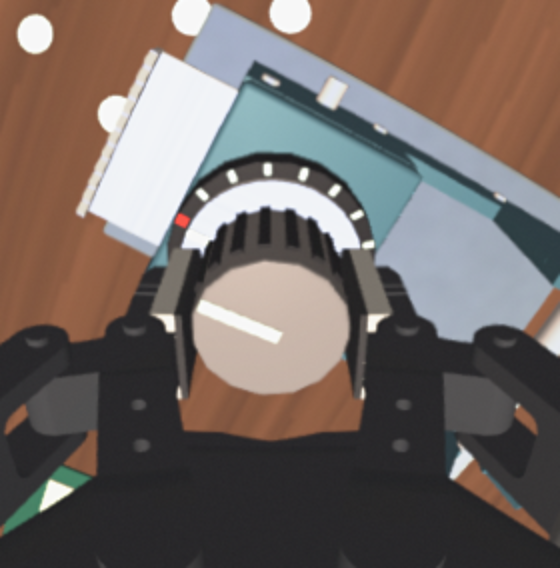

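The moment is -0.68 N m, far above a click. The pointer, from (280,338) to (200,305), is towards the feeder's -x in line with the red tick, so the knob is at its stop. I'll release, re-grip free of strain, and turn 61° clockwise.

```bash
python3 -m crank '[[0,0,0,0,0,0],[0,0,0,0,0,0],[0,0,0,0,0,0]]' 0.75 50 && python3 -m crank '[[0,0,0,0,0,0],[0,0,0,0,0,0],[0,0,0,0,0,0],[0,0,0,0,0,0],[0,0,0,0,0,0]]' 0 50 && python3 -m crank '[[0,0,0,0,0,8],[0,0,0,0,0,16],[0,0,0,0,0,24],[0,0,0,0,0,32],[0,0,0,0,0,40],[0,0,0,0,0,48],[0,0,0,0,0,55],[0,0,0,0,0,60],[0,0,0,0,0,61],[0,0,0,0,0,61]]' && python3 -m crank '[[0,0,0,0,0,0],[0,0,0,0,0,0],[0,0,0,0,0,0],[0,0,-0.03,0,0,0],[0,0,-0.07,0,0,0],[0,0,-0.1,0,0,0],[0,0,-0.13,0,0,0],[0,0,-0.13,0,0,0],[0,0,-0.13,0,0,0]]' 1
python3 - <<'E'
from h import *
st=manip.get_state();d=save('wrist','w3');W=wcloud(d,st);np.save('pics/w3W.npy',W)
c=rot().as_matrix();print('heading',np.degrees(np.arctan2(c[1,0],c[0,0])).round(1))
f=d['frame'];k=(W[...,2]>.118)&(W[...,2]<.13)&(np.hypot(W[...,0]-.485,W[...,1]-.2233)<.022)
v,u=np.nonzero(k);print(u.min(),u.max(),v.min(),v.max())
g=f.min(2).astype(int);t=k&(g>190)&(np.hypot(W[...,0]-.485,W[...,1]-.2233)<.018);p=W[t][:,:2];print('line px',t.sum(),p.mean(0).round(4))
m=W[k][:,:2].mean(0)
_,_,vv=np.linalg.svd(p-p.mean(0));e=vv[0]*np.sign(vv[0]@(p.mean(0)-m));a=np.degrees(np.arctan2(e[1],e[0]));print('pointer world deg',a,'clicks angle cw from -x:',175.4-a)
hsv=cv2.cvtColor(f,cv2.COLOR_BGR2HSV)
red=((hsv[...,0]<6)|(hsv[...,0]>175))&(hsv[...,1]>150)&(W[...,2]>.06)&(W[...,2]<.1)&(np.hypot(W[...,0]-.596,W[...,1]-.302)<.06)
p=W[red];
if len(p): _,_,v=np.linalg.svd(p-p.mean(0),full_matrices=False);print('handle',len(p),p.mean(0),v[0],np.ptp(p@v[0]))
cv2.imwrite('pics/e.png',cv2.resize(f,None,fx=1.5,fy=1.5))
E
```

```text
clock: 5.88
position: [0.4839, 0.2242, 0.1001]
ee_rot: [-0.002, 0.545, 0.838, 0.0]
contact_force: [-0.7, 1.0, -0.3]
width: 0.0642
clock: 6.5
position: [0.4837, 0.224, 0.1004]
ee_rot: [-0.002, 0.545, 0.838, 0.0]
contact_force: [-1.8, -2.3, 5.8]
width: 0.0363
clock: 7.75
position: [0.4856, 0.2237, 0.1005]
ee_rot: [-0.001, 0.895, 0.446, 0.001]
contact_force: [5.3, -1.9, -2.4]
width: 0.0367
clock: 8.88
position: [0.4847, 0.2233, 0.2295]
ee_rot: [-0.001, 0.895, 0.446, 0.0]
contact_force: [-0.8, 0.1, -1.2]
width: 0.0856
heading 53.0
235 278 161 204
line px 550 [0.4892 0.2298]
pointer world deg 142.98389046735866 clicks angle cw from -x: 32.41610953264134
handle 1258 [0.59413461 0.30217632 0.08505535] [-0.0787413  -0.99689236  0.00233076] 0.08011843133861074
```

View pics/e.png

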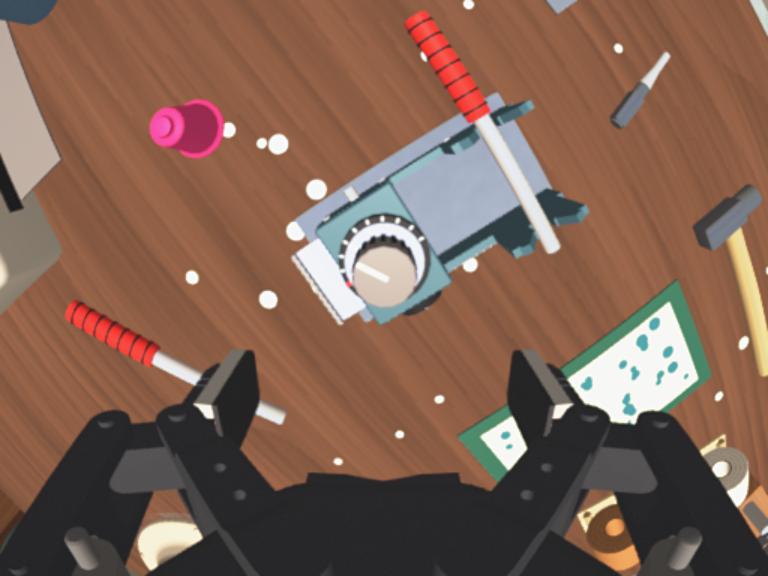

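The pointer now runs from (387,280) to (358,266), a world direction of about 116°, which is 59° clockwise of the stop and therefore click three. (My mask took in the skirt, so I ignore its 32° figure.) The handle measures (0.595, 0.302) with direction (0.079, 0.997). I'll grip it next.

```bash
python3 -m crank '[[0.05,0.015,0,0,0,-9],[0.1,0.03,0,0,0,-18],[0.129,0.041,0,0,0,-26],[0.129,0.041,0.03,0,0,-32.5],[0.129,0.041,0.07,0,0,-32.5],[0.129,0.041,0.11,0,0,-32.5],[0.129,0.041,0.145,0,0,-32.5],[0.129,0.041,0.16,0,0,-32.5],[0.129,0.041,0.169,0,0,-32.5],[0.129,0.041,0.169,0,0,-32.5]]' 1 20
python3 -m crank '[[0,0,0,0,0,0],[0,0,0,0,0,0],[0,0,0,0,0,0],[0,0,0,0,0,0],[0,0,0,0,0,0],[0,0,0,0,0,0]]' 0 20
python3 -m crank '[[0,0,0,0,0,0],[0,0,0,0,0,0]]' 0 110
python3 - <<'E'
from h import *
c=rot().as_matrix();print('heading',np.degrees(np.arctan2(c[1,0],c[0,0])).round(2),c.round(4).tolist())
st=manip.get_state();print(np.round(st['position'],4),np.round(st['moment'],3))
E
```

```text
clock: 10.18
position: [0.5947, 0.3019, 0.06]
ee_rot: [-0.001, 0.734, 0.679, -0.0]
contact_force: [0.1, -0.9, -0.7]
width: 0.0854
clock: 10.92
position: [0.5949, 0.3019, 0.0602]
ee_rot: [-0.001, 0.734, 0.679, 0.0]
contact_force: [0.0, -0.4, 2.1]
width: 0.017
clock: 11.18
position: [0.595, 0.3019, 0.0604]
ee_rot: [-0.001, 0.734, 0.679, 0.0]
contact_force: [-0.6, 0.2, 1.4]
width: 0.0154
heading 85.49 [[0.0787, 0.9969, -0.001], [0.9969, -0.0787, 0.0016], [0.0015, -0.0012, -1.0]]
[0.595  0.3019 0.0604] [-0.125 -0.013 -0.075]
```

```bash
python3 -m crank '[[0,0,-0.015,0,0,0],[0,0,-0.035,0,0,0],[0,0,-0.06,0,0,0],[0,0,-0.085,0,0,0],[0,0,-0.11,0,0,0],[0,0,-0.12,0,0,0],[-0.02,-0.003,-0.12,0,0,0],[-0.06,-0.008,-0.12,0,0,0],[-0.1,-0.014,-0.12,0,0,0],[-0.14,-0.02,-0.12,0,0,0],[-0.18,-0.025,-0.12,0,0,0],[-0.22,-0.03,-0.12,0,0,0],[-0.26,-0.036,-0.12,0,0,0],[-0.3,-0.041,-0.12,0,0,0],[-0.33,-0.045,-0.12,0,0,0],[-0.343,-0.046,-0.12,0,0,0],[-0.343,-0.046,-0.12,0,0,0],[-0.343,-0.046,-0.12,0,0,0]]'
python3 - <<'E'
from h import *
st=manip.get_state();d=save('wrist','w4');W=wcloud(d,st);np.save('pics/w4W.npy',W);a=save('scene','s4')
f=cv2.resize(d['frame'],None,fx=1.2,fy=1.2);g=cv2.resize(a['frame'][150:260,130:330],None,fx=3,fy=3)
o=np.zeros((461,615,3),np.uint8);cv2.imwrite('pics/f.png',f)
def axis(p,ends):
    _,_,v=np.linalg.svd(p-p.mean(0),full_matrices=False);return p.mean(0).round(4),v[0].round(4),np.ptp(p@v[0]).round(4)
for nm,dd,WW in (('w',d,W),('s',a,cloud(a))):
    hsv=cv2.cvtColor(dd['frame'],cv2.COLOR_BGR2HSV)
    rod=(WW[...,2]>.15)&(WW[...,2]<.22)&(hsv[...,1]<60)&(hsv[...,2]>110)&(WW[...,1]<-.06)&(WW[...,1]>-.25)&(np.abs(WW[...,0]-.515)<.05)
    print(nm,'rod',rod.sum(),axis(WW[rod],0) if rod.sum()>5 else '')
    kb=(np.abs(WW[...,0]-.505)<.06)&(np.abs(WW[...,1]+.238)<.06)&(WW[...,2]>.03)&(WW[...,2]<.1)&(hsv[...,0]>4)&(hsv[...,0]<20)&(hsv[...,1]>80)
    p=WW[kb]; print(' roll',len(p),p.min(0).round(3),p.max(0).round(3))
    np.save(f'pics/roll_{nm}.npy',p)
    # top strip: ridge line
    from scipy.optimize import least_squares
    # lateral surface only: use points z>.06, exclude end faces by normals via depth gradient
    gx=np.cross(np.gradient(WW,axis=1),np.gradient(WW,axis=0));n=gx/(np.linalg.norm(gx,axis=2,keepdims=True)+1e-12)
    lat=kb&(np.abs(n[...,1])<.4)&cv2.erode(kb.astype(np.uint8),np.ones((3,3))).astype(bool)
    face=kb&(np.abs(n[...,1])>.8)&cv2.erode(kb.astype(np.uint8),np.ones((3,3))).astype(bool)
    q=WW[lat]
    def res(c):
        ax=np.array([-np.sin(c[1]),np.cos(c[1]),0]);e=q-np.array([c[0],-.238,c[2]]);e=e-np.outer(e@ax,ax)
        return np.linalg.norm(e,axis=1)-.038
    if len(q)>20:
        r=least_squares(res,[.505,-.08,.047],loss='soft_l1',f_scale=.001);print(' lat',len(q),'x,yaw,z',r.x.round(4),'rms',np.std(r.fun).round(4))
    F=WW[face]
    if len(F)>10:
        _,_,v=np.linalg.svd(F-F.mean(0),full_matrices=False);print(' face',len(F),F.mean(0).round(4),'ctr',((F.min(0)+F.max(0))/2).round(4),'normal',v[2].round(3))
E
```

```text
clock: 13.42
position: [0.5222, -0.0358, 0.1797]
ee_rot: [-0.001, 0.734, 0.679, 0.0]
contact_force: [0.6, 0.8, -1.7]
width: 0.0151
w rod 0 
 roll 73 [ 0.481 -0.218  0.03 ] [ 0.536 -0.21   0.042]
 face 22 [ 0.5068 -0.2137  0.0355] ctr [ 0.5086 -0.2142  0.0363] normal [-0.117 -0.99   0.074]
s rod 176 (array([ 0.5182, -0.1291,  0.1998]), array([0.0781, 0.9969, 0.0116]), np.float64(0.1018))
 roll 559 [ 0.471 -0.266  0.03 ] [ 0.542 -0.209  0.088]
 lat 233 x,yaw,z [ 0.5007 -0.1382  0.0461] rms 0.0034
 face 76 [ 0.5086 -0.217   0.063 ] ctr [ 0.5075 -0.2362  0.06  ] normal [-0.257 -0.941 -0.218]
```

View pics/f.png

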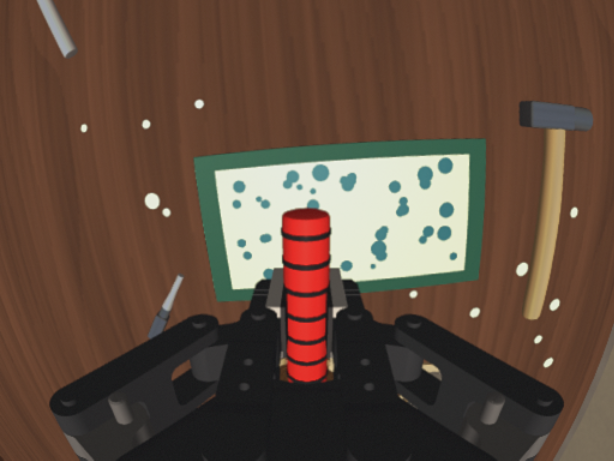

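The wrist view shows the red handle level in the jaws from (305,215) to (305,375), but the gripper hides the roll. Earlier views did see it, so I'll fit the roll (as a cylinder) from those, and the rod in the scene and side views.

```bash
python3 - <<'E'
from h import *
from scipy.optimize import least_squares
save('side','d4')
def sd(p,q):
    ax=np.array([-np.sin(q[3]),np.cos(q[3]),0]);e=p-q[:3];s=e@ax;r=np.linalg.norm(e-np.outer(s,ax),axis=1)
    a=np.abs(s)-.025;b=r-.038
    return np.where((a<0)&(b<0),np.maximum(a,b),np.hypot(np.maximum(a,0),np.maximum(b,0)))
allp=[]
for t in ('s0','d0','s4','d4','w1','w3'):
    d=load(t);W=np.load(f'pics/{t}W.npy') if t[0]=='w' else cloud(d)
    hsv=cv2.cvtColor(d['frame'],cv2.COLOR_BGR2HSV)
    kb=(np.abs(W[...,0]-.505)<.06)&(np.abs(W[...,1]+.238)<.06)&(W[...,2]>.025)&(W[...,2]<.1)&(hsv[...,0]>4)&(hsv[...,0]<20)&(hsv[...,1]>120)
    kb=cv2.erode(kb.astype(np.uint8),np.ones((2,2))).astype(bool)
    p=W[kb];p=p[np.abs(sd(p,[.503,-.237,.047,-.1]))<.012]
    if len(p)>60:
        r=least_squares(lambda q:sd(p,q),[.503,-.237,.047,-.1],loss='soft_l1',f_scale=.001)
        print(t,len(p),r.x.round(4),np.median(np.abs(r.fun)).round(4)); allp.append(p[np.random.RandomState(0).permutation(len(p))[:400]])
    rod=(W[...,2]>.16)&(W[...,2]<.215)&(hsv[...,1]<70)&(hsv[...,2]>90)&(W[...,1]<-.075)&(W[...,1]>-.2)&(np.abs(W[...,0]-.515)<.02)
    if t in('s4','d4') and rod.sum()>20:
        q=W[rod]
        def rs(c):
            ax=np.array([c[2],1,c[3]]);ax/=np.linalg.norm(ax);e=q-np.array([c[0],-.13,c[1]]);return np.linalg.norm(e-np.outer(e@ax,ax),axis=1)-.006
        r=least_squares(rs,[.515,.195,.08,0],loss='soft_l1',f_scale=.001);print(' rod at y=-.13: x,z,dx/dy,dz/dy',r.x.round(4),len(q),'tip y',np.percentile(q[:,1],1).round(4))
p=np.vstack(allp);r=least_squares(lambda q:sd(p,q),[.503,-.237,.047,-.1],loss='soft_l1',f_scale=.001);print('all',r.x.round(4))
E
```

```text
s0 403 [ 0.5007 -0.239   0.0461 -0.135 ] 0.0012
d0 353 [ 0.5025 -0.2403  0.048  -0.1199] 0.0015
s4 403 [ 0.5007 -0.2391  0.0462 -0.1258] 0.0013
 rod at y=-.13: x,z,dx/dy,dz/dy [0.5149 0.1967 0.0714 0.0144] 180 tip y -0.18
d4 345 [ 0.5023 -0.2411  0.0488 -0.1455] 0.0014
 rod at y=-.13: x,z,dx/dy,dz/dy [ 0.5168  0.1983  0.0731 -0.0069] 73 tip y -0.1809
w1 1041 [ 0.5017 -0.2382  0.045  -0.11  ] 0.0006
w3 729 [ 0.5017 -0.2383  0.045  -0.1253] 0.0006
all [ 0.5014 -0.2388  0.0458 -0.1273]
```

The rod and the roll carry the same small offsets in both cameras, so the relative geometry is trustworthy:
- **Roll:** centre (0.501, -0.239, 0.047), yaw -0.127.
- **Axle height:** TCP z plus 0.0176.

I'll go down to the bore axis in front of the roll and re-measure there.

```bash
python3 -m crank '[[0,0.002,0.02,0,0,1.5],[-0.001,0.0045,0.055,0,0,2.7],[-0.001,0.0045,0.09,0,0,2.7],[-0.001,0.0045,0.12,0,0,2.7],[-0.001,0.0045,0.14,0,0,2.7],[-0.001,0.0045,0.15,0,0,2.7],[-0.001,0.0045,0.15,0,0,2.7],[-0.001,0.0045,0.15,0,0,2.7]]'
python3 - <<'E'
from h import *
from scipy.optimize import least_squares
c=rot().as_matrix();print('heading',np.degrees(np.arctan2(c[1,0],c[0,0])).round(2))
for t in('scene','side'):
    d=save(t,t[:2]+'5');W=cloud(d);hsv=cv2.cvtColor(d['frame'],cv2.COLOR_BGR2HSV)
    rod=(W[...,2]>.03)&(W[...,2]<.07)&(hsv[...,1]<90)&(hsv[...,2]>90)&(W[...,1]<-.075)&(W[...,1]>-.19)&(np.abs(W[...,0]-.515)<.025)
    q=W[rod]; print(t,rod.sum())
    if len(q)<20: continue
    def rs(c):
        ax=np.array([c[2],1,c[3]]);ax/=np.linalg.norm(ax);e=q-np.array([c[0],-.13,c[1]]);return np.linalg.norm(e-np.outer(e@ax,ax),axis=1)-.006
    r=least_squares(rs,[.515,.047,.12,0],loss='soft_l1',f_scale=.001);x=r.x
    print(' rod y=-.13 x,z,slopes',x.round(4),'at roll y=-.239: x,z',(x[0]-.109*x[2]).round(4),(x[1]-.109*x[3]).round(4),'tip',np.percentile(q[:,1],1).round(4))
d=load('sc5');cv2.imwrite('pics/g.png',cv2.resize(d['frame'][160:260,140:300],None,fx=4.5,fy=4.5,interpolation=2))
E
```

```text
clock: 14.58
position: [0.5275, -0.0366, 0.0307]
ee_rot: [-0.0, 0.75, 0.662, 0.001]
contact_force: [-0.1, 0.7, -0.4]
width: 0.0153
heading 82.89
scene 150
 rod y=-.13 x,z,slopes [ 0.5163  0.0473  0.1146 -0.0017] at roll y=-.239: x,z 0.5038 0.0475 tip -0.1793
side 70
 rod y=-.13 x,z,slopes [0.5179 0.0503 0.1245 0.0035] at roll y=-.239: x,z 0.5044 0.0499 tip -0.1813
```

View pics/g.png

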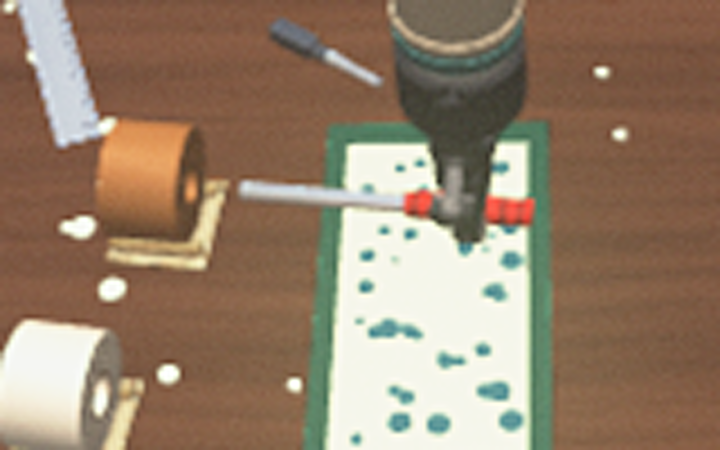

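The crop shows the rod tip at (243,188), lined up level with the bore at (192,183). The two cameras agree that the rod should shift about 2.5 mm in -x and 1.3 mm down. I'll correct that and insert.

```bash
python3 -m crank '[[0,-0.0025,0.0012,0,0,0],[-0.012,-0.0025,0.0012,0,0,0],[-0.024,-0.0025,0.0012,0,0,0],[-0.034,-0.0025,0.0012,0,0,0],[-0.044,-0.0025,0.0012,0,0,0],[-0.054,-0.0025,0.0012,0,0,0],[-0.064,-0.0025,0.0012,0,0,0],[-0.064,-0.0025,0.0012,0,0,0]]'; python3 -c "
from h import *
s=manip.get_state();print(np.round(s['contact_force'],2),np.round(s['moment'],2))"
```

```text
clock: 15.68
position: [0.5171, -0.1007, 0.0295]
ee_rot: [-0.0, 0.75, 0.661, 0.001]
contact_force: [0.1, -0.2, -1.3]
width: 0.0151
[ 0.06 -0.19 -1.34] [ 0.13 -0.03  0.01]
```

```bash
python3 -m crank '[[-0.01,0,0,0,0,0],[-0.02,0,0,0,0,0],[-0.03,0,0,0,0,0],[-0.04,0,0,0,0,0],[-0.05,0,0,0,0,0],[-0.052,0,0,0,0,0],[-0.052,0,0,0,0,0]]'
python3 - <<'E'
from h import *
d=save('scene','s6');e=save('side','d6');s=manip.get_state();print(np.round(s['position'],4),np.round(s['contact_force'],2))
a=cv2.resize(d['frame'][160:260,130:270],None,fx=4,fy=4,interpolation=2)
for t,dd in(('s',d),('d',e)):
    W=cloud(dd);h=cv2.cvtColor(dd['frame'],cv2.COLOR_BGR2HSV)
    k=(np.abs(W[...,0]-.505)<.06)&(np.abs(W[...,1]+.238)<.06)&(W[...,2]>.025)&(W[...,2]<.1)&(h[...,0]>4)&(h[...,0]<20)&(h[...,1]>120)
    v,u=np.nonzero(k);print(t,W[k].mean(0).round(4),u.mean(),v.mean())
v,u=int(v.mean()),int(u.mean());b=cv2.resize(e['frame'][max(0,v-45):v+45,max(0,u-60):u+60],None,fx=4,fy=4,interpolation=2)
o=np.zeros((400,560+b.shape[1],3),np.uint8);o[:,:560]=a;o[:b.shape[0],560:]=b;cv2.imwrite('pics/i.png',cv2.resize(o,None,fx=.75,fy=.75))
E
```

```text
clock: 16.55
position: [0.5105, -0.1524, 0.0294]
ee_rot: [-0.0, 0.75, 0.661, 0.001]
contact_force: [0.2, -0.7, -1.4]
width: 0.0149
[ 0.5105 -0.152   0.0294] [ 0.2  -0.24 -1.71]
s [ 0.5171 -0.2373  0.0706] 172.19415448851774 198.8893528183716
d [ 0.479  -0.2315  0.0596] 302.99609375 176.375
```

View pics/i.png

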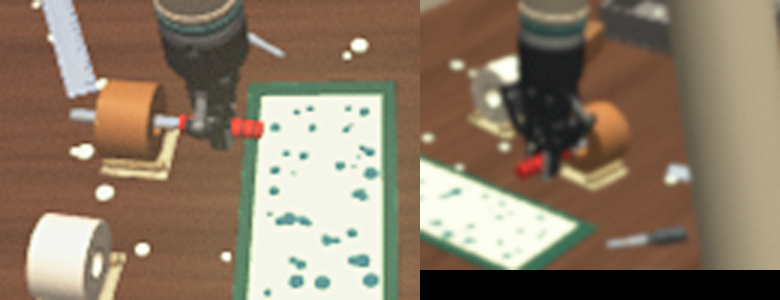

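The axle is through: the tip sticks out at (75,115) beyond the roll. I'll lift gently.

```bash
python3 -m crank '[[0,0,-0.004,0,0,0],[0,0,-0.008,0,0,0],[0,0,-0.012,0,0,0],[0,0,-0.018,0,0,0],[0,0,-0.027,0,0,0],[0,0,-0.04,0,0,0],[0,0,-0.055,0,0,0],[0,0,-0.07,0,0,0],[0,0,-0.09,0,0,0],[0,0,-0.11,0,0,0],[0,0,-0.13,0,0,0],[0,0,-0.145,0,0,0],[0,0,-0.15,0,0,0],[0,0,-0.15,0,0,0]]' - 120
cat > chk.py <<'E'
from h import *
import sys
from scipy.optimize import least_squares
s=manip.get_state();c=rot().as_matrix();h=np.degrees(np.arctan2(c[1,0],c[0,0]));P=np.array(s['position']);ux=c[:,0]
print('pos',P.round(4),'heading',h.round(2),'F',np.round(s['contact_force'],2),np.round(s['moment'],2),s['clock'])
for t in('scene','side'):
    d=save(t,t[:2]+sys.argv[1]);W=cloud(d);hsv=cv2.cvtColor(d['frame'],cv2.COLOR_BGR2HSV)
    L=W-P-np.array([0,0,.0176]);ax=L@ux;la=L@c[:,1];ze=L[...,2]
    rod=(ax<-.045)&(ax>-.16)&(np.abs(la)<.02)&(np.abs(ze)<.02)&(hsv[...,1]<70)&(hsv[...,2]>110)
    q=np.stack([ax,la,ze],-1)[rod]
    if len(q)>15:
        def rs(x):
            a=np.array([1,x[2],x[3]]);a/=np.linalg.norm(a);e=q-np.array([-.088,x[0],x[1]]);return np.linalg.norm(e-np.outer(e@a,a),axis=1)-.006
        r=least_squares(rs,[0,0,0,0],loss='soft_l1',f_scale=.001);print(t,'rod',len(q),'lat,z off at mid; slopes',r.x.round(4),'axial',q[:,0].min().round(4),q[:,0].max().round(4))
    k=(ax<-.03)&(ax>-.15)&(np.abs(la)<.06)&(np.abs(ze+.007)<.06)&(hsv[...,0]>4)&(hsv[...,0]<20)&(hsv[...,1]>120)
    p=np.stack([ax,la,ze],-1)[k]
    if len(p)>60:
        def sd(q):
            a=np.array([1,q[3],0]);a/=np.linalg.norm(a);e=p-q[:3];s=e@a;r=np.linalg.norm(e-np.outer(s,a),axis=1);a=np.abs(s)-.025;b=r-.038
            return np.where((a<0)&(b<0),np.maximum(a,b),np.hypot(np.maximum(a,0),np.maximum(b,0)))
        r=least_squares(sd,[-.088,0,-.0065,0],loss='soft_l1',f_scale=.001);print(t,'roll',len(p),'axial,lat,z,yaw (tool frame)',r.x.round(4),np.median(np.abs(r.fun)).round(4))
E
python3 chk.py 7
```

```text
clock: 18.4
position: [0.5102, -0.1522, 0.1794]
ee_rot: [-0.0, 0.75, 0.661, 0.001]
contact_force: [0.1, 0.5, -2.5]
width: 0.0151
pos [ 0.5102 -0.1522  0.1794] heading 82.82 F [ 0.15  0.5  -2.47] [ 0.21 -0.05 -0.03] 18.4
scene rod 76 lat,z off at mid; slopes [ 0.0005 -0.0013 -0.0149  0.0099] axial -0.1458 -0.046
scene roll 688 axial,lat,z,yaw (tool frame) [-0.0876 -0.0001 -0.0084  0.0015] 0.0008
side roll 355 axial,lat,z,yaw (tool frame) [-0.0899  0.0017 -0.007   0.0072] 0.0014
```

The roll hangs centred on a level axle (rod slope 0.01, roll 88 mm from the grip). I'll carry it above the seat.

```bash
python3 -m crank '[[0.008,0,0,0,0,0],[0.022,0.001,0,0,0,-0.2],[0.042,0.002,0,0,0,-0.4],[0.07,0.004,0,0,0,-0.6],[0.105,0.006,0,0,0,-0.8],[0.14,0.008,0,0,0,-1],[0.175,0.0105,0,0,0,-1.2],[0.21,0.0125,0,0,0,-1.4],[0.245,0.0145,0,0,0,-1.6],[0.28,0.0165,0,0,0,-1.8],[0.315,0.0185,0,0,0,-2],[0.35,0.021,0,0,0,-2.2],[0.385,0.023,0,0,0,-2.4],[0.415,0.0245,0,0,0,-2.6],[0.437,0.026,0,0,0,-2.67],[0.452,0.027,0,0,0,-2.67],[0.459,0.0274,0,0,0,-2.67],[0.461,0.0274,0,0,0,-2.67],[0.461,0.0274,0,0,0,-2.67],[0.461,0.0274,0,0,0,-2.67]]'
python3 chk.py 8
```

```text
clock: 21.0
position: [0.5947, 0.3011, 0.1798]
ee_rot: [-0.001, 0.735, 0.678, 0.0]
contact_force: [0.1, -0.2, -2.1]
width: 0.0145
pos [0.5947 0.3011 0.1798] heading 85.43 F [ 0.07 -0.18 -2.14] [ 0.22 -0.03  0.04] 21.0
scene rod 82 lat,z off at mid; slopes [-0.0001 -0.0016 -0.0016  0.0174] axial -0.1449 -0.0459
scene roll 674 axial,lat,z,yaw (tool frame) [-0.0858 -0.0002 -0.0086 -0.0084] 0.0008
side rod 41 lat,z off at mid; slopes [ 0.0023 -0.0002 -0.025   0.012 ] axial -0.1471 -0.0453
side roll 578 axial,lat,z,yaw (tool frame) [-0.0878  0.0015 -0.0068 -0.0151] 0.001
```

```bash
python3 -m crank '[[0.001,0,0.012,0,0,0],[0.001,0,0.03,0,0,0],[0.001,0,0.045,0,0,0],[0.001,0,0.06,0,0,0],[0.001,0,0.072,0,0,0],[0.001,0,0.082,0,0,0],[0.001,0,0.09,0,0,0],[0.001,0,0.098,0,0,0],[0.001,0,0.105,0,0,0],[0.001,0,0.111,0,0,0],[0.001,0,0.115,0,0,0],[0.001,0,0.118,0,0,0],[0.001,0,0.118,0,0,0]]'
python3 chk.py 9
```

```text
clock: 22.72
position: [0.5948, 0.3025, 0.0618]
ee_rot: [-0.001, 0.735, 0.678, 0.001]
contact_force: [0.5, 0.1, -1.9]
width: 0.0142
pos [0.5948 0.3025 0.0618] heading 85.45 F [ 0.47  0.07 -1.87] [0.11 0.07 0.03] 22.725
scene rod 76 lat,z off at mid; slopes [-0.0001 -0.0003 -0.012  -0.0059] axial -0.1456 -0.0451
scene roll 550 axial,lat,z,yaw (tool frame) [-0.0843 -0.0001 -0.0079 -0.0068] 0.0011
side roll 399 axial,lat,z,yaw (tool frame) [-0.0871  0.0018 -0.0062  0.0014] 0.0012
```

```bash
python3 -m crank '[[0,0,0.001,0,0,0],[0,0,0.0013,0,0,0],[0,0,0.0013,0,0,0]]' - 30 && python3 -m crank '[[0,0,0,0,0,0],[0,0,0,0,0,0],[0,0,0,0,0,0],[0,0,0,0,0,0],[0,0,-0.015,0,0,0],[0,0,-0.04,0,0,0],[0,0,-0.08,0,0,0],[0,0,-0.12,0,0,0],[0,0,-0.16,0,0,0],[0,0,-0.18,0,0,0],[0,0,-0.18,0,0,0]]' 1
python3 - <<'E'
from h import *
st=manip.get_state();d=save('wrist','w9');W=wcloud(d,st);a=save('scene','s10')
f=d['frame'];hsv=cv2.cvtColor(f,cv2.COLOR_BGR2HSV)
# knob pointer: 
for nm,dd,W_ in(('w',d,W),('s',a,cloud(a))):
    F=dd['frame'];H=cv2.cvtColor(F,cv2.COLOR_BGR2HSV)
    top=(W_[...,2]>.119)&(W_[...,2]<.13)&(np.hypot(W_[...,0]-.486,W_[...,1]-.2233)<.018)
    g=F.min(2);m=W_[top].mean(0);t=top&(g>205);p=W_[t][:,:2]
    print(nm,'top',top.sum(),m.round(4),'line',t.sum())
    if t.sum()>4:
        _,_,v=np.linalg.svd(p-p.mean(0));e=v[0]*np.sign(v[0]@(p.mean(0)-m[:2]));an=np.degrees(np.arctan2(e[1],e[0]));print(' pointer',an.round(1),'cw from stop',(175.4-an).round(1))
    red=((H[...,0]<6)|(H[...,0]>175))&(H[...,1]>150)&(W_[...,2]>.06)&(W_[...,2]<.11)&(np.hypot(W_[...,0]-.596,W_[...,1]-.302)<.06)
    p=W_[red]
    if len(p)>20: _,_,v=np.linalg.svd(p-p.mean(0),full_matrices=False);print(' handle',p.mean(0).round(4),v[0].round(3))
b=cv2.resize(a['frame'][160:280,290:410],None,fx=4,fy=4,interpolation=2)
o=np.zeros((480,800,3),np.uint8);o[:,:480]=b;w=cv2.resize(f[:,100:420],(320,384));o[:384,480:]=w;cv2.imwrite('pics/j.png',o)
E
```

```text
clock: 23.2
position: [0.595, 0.3026, 0.061]
ee_rot: [-0.001, 0.735, 0.678, 0.001]
contact_force: [-0.1, 0.6, -1.3]
width: 0.0145
clock: 24.58
position: [0.596, 0.3026, 0.2443]
ee_rot: [0.0, 0.735, 0.678, 0.004]
contact_force: [-0.2, -0.6, 0.2]
width: 0.0853
w top 8 [0.5032 0.22   0.1216] line 0
 handle [0.5952 0.3055 0.0847] [0.074 0.997 0.002]
s top 111 [0.4873 0.223  0.1243] line 8
 pointer 111.5 cw from stop 63.9
 handle [0.5984 0.3016 0.0838] [ 0.071  0.997 -0.01 ]
```

View pics/j.png

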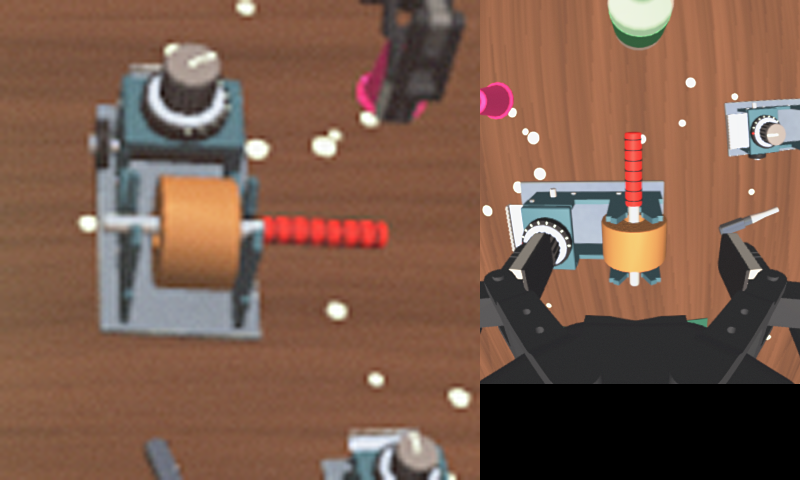

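The crop shows the roll between the cheeks at (197,232). The rod is in both slots, with its tip at (110,222) and the handle at (265–385,232), in the same place as before the job within 1 mm. The pointer reads click three and the gripper is clear, so I'll hand it in.

```bash
python3 -c "
from h import *
s=manip.get_state();print(s['clock'],np.abs(s['qd']).max().round(3));print(job.sign_off())"
```

```text
24.675 0.023
the job is handed in; nothing more can be done
None
```

I finished the job and handed it in at 24.7 s of the 69 s allowed; sign-off gives no verdict.

**Knob:** I wound it back four clicks to its stop, where the moment of -0.68 N m and the pointer at the red tick showed it was there. I then released it, gripped it again and turned it 61° clockwise. The pointer read about 59° right after the turn and about 64° in the last, coarse scene view. Both fit the third click at 60°.

**Axle and roll:** The axle went through the kraft roll with no contact force worth noting, and I laid it back down where it started. In the last scene view the handle is within about 1 mm of its starting place and in line with it. The roll hangs between the cheeks, 1–4 mm off centre along the axle by the last measurement before release. The gripper is clear of everything.

**Checks that failed or disagreed:**
- My first pointer measurement gave 32° because its mask took in the knob's skirt, so I read that picture by hand instead.
- The last wrist view could not see the pointer.
- I did not measure the white roll or the other things on the table again, but no move went near them.

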